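# Cover the relay well, start the self-test and point out the attitude gauge

### The job

Get the test board ready and show the result: with the fingertips ease the open steel lid down until it is fully shut over the relay well, without slamming it, and only then press the cream button fully in and let it spring back out. Then point down at the middle of the black attitude gauge, fingertips about 3 cm above its glass without ever touching the gauge, keep pointing for at least two seconds and finish still pointing there. Leave the copper lug block, the brass dimmer knobs and the spare blue relay untouched.

Things in the scene. Friction and masses are not known exactly. Their poses are not given: they have to be found in the camera images.
- lid (a joint): Angle of the bright steel lid of the relay well: 0 fully shut (level), positive open; starts at 0.55 to 1.0 rad. Lid 130 mm from hinge to free edge, 110 mm wide, 4 mm thick, hinged on the far side from the robot: the free edge is nearer the robot and the outer face looks up and away from it. Stiff hinge: it stays where left; 2 to 3 N on the outer face near the free edge moves it.
- lid_hinge (a point): Point on the lid's hinge line, at the middle of its width, on the underside of the lid. The frame turns with the lid: x points along the lid from the free edge to the hinge, y along the hinge line, z out of the outer face. The lid shuts by turning about y; shut, z is straight up.
- lid_push (a point): Mid-width point on the lid's outer face, 105 mm from the hinge line and 25 mm from the free edge: a good place to push. Same axes as lid_hinge. The lid is plain but for a 30 mm wide turned-down tab at the free edge. The dark steel well under it is an open-topped box 130 x 110 x 45 mm fixed to the board.
- button (a joint): Travel of the cream push button in m: 0 is out, 0.006 is fully in; a spring returns it. Fully in takes about 5 N.
- button_top (a point): Centre of the cream button's round top, 32 mm across, standing about 10 mm out of a round black housing 48 mm across. It is pressed straight down.
- gauge_glass (a point): Centre of the round glass of the attitude gauge (blue and brown face with a white horizon line, 74 mm across), lying level, facing up, on a matte black case 84 x 84 mm and 50 mm high fixed to the board. z points straight up.
- gauge: The same gauge; origin at the centre of the underside of its case, z up.
- lug: Copper lug block with two brass studs, 55 x 32 x 20 mm (28 mm high with the studs), loose on the board, not to be touched; origin at the centre of its underside.
- dimmers: Grey strip 150 x 50 x 6 mm, long along its x, with a row of three brass dimmer knobs 28 mm across rising to 28 mm above the board; fixed to the board, not to be touched; origin at the centre of its underside.
- relay: Spare plug-in relay, a blue block on a black foot, 30 x 30 x 38 mm, loose at the far edge of the board, not to be touched; origin at the centre of its underside.
- panel: Laminated birch board lying on the work surface, 330 x 880 mm and 18 mm thick (its top is the surface everything stands on); origin at the centre of its underside. The well, gauge, button, lug block and dimmer strip stand side by side in a row along y, some 170 mm apart, in any order.

How it is judged:
By the outcome, as a careful person would: the job done as asked, in the order asked, and still so for the second after the job is handed in, with the robot touching nothing.
It also fails if it takes over 69 s, if anything falls off the work surface, if the arm or the gripper's body presses on something with over 40 N, if the wrist force passes 120 N, or if a joint passes its speed limit or range.

### The arm

A 6-joint arm with a two-finger parallel gripper is mounted at the origin on the work surface. World frame = base frame: x ahead of the robot, y to its left, z up, the work surface at z = 0. Lengths are in m, angles in degrees, forces in N, time in s.
With the tool pointing down it reaches from about 0.35 to 0.95 m from the base axis. Payload 17.4 kg.
Tool frame: the origin (TCP) lies at the very end of the fingers, on their centre line; the grasp point (between the pads) lies 19 mm behind it; z points along the fingers, y is the line along which they close (so a half turn about z gives the same grasp; the last joint's range is limited). The gripper opens to 93 mm and grips with 3 to 60 N. Pads are 15 mm wide; open, the fingers measure 128 mm over their backs; the gripper's body (75 mm by 188 mm) begins 65 mm behind the grasp point.
Start: joints at [-70.405, 6.646, 82.598, -0, 90.757, -2.166], TCP at [0.25, -0.627, 0.219] pointing down, gripper open.
Joint ranges: [-162.19, 162.19], [-47.58, 125.68], [4.15, 143.07], [-65.23, 245.23], [0.69, 171.88], [-170.13, 170.13]. Speed limits (degrees/s): [108.29, 108.29, 127.2, 180, 180, 180].

### API

Orientations are given as a 3x3 rotation matrix whose columns are the frame's x, y, z axes.
In Python, from station import arm gives the robot as it stands.
- The arm moves only by the shell command python3 -m creep 'ROWS' [OPENING]. ROWS is JSON, one flat list of numbers, 4 for each row, row after row: the shift along the tool's x, y, z in mm, then the turn about the tool's z in rad. In form: [dx, dy, dz, yaw, dx, dy, dz, yaw, ...]. A call has 1 to 8 rows; each row shifts and turns the commanded pose from where the row before left it, along the tool's axes as they then stand; what a row does not reach is not made up. A row lasts 1/8 s, in which the tool goes at most 62.5 mm and 10.7 degrees, less where a joint would pass 70% of its speed; a pose out of reach is approached as far as the arm can. A call with a gripper value outside its range is refused whole. OPENING is the closure, from 0 (fully open) to 1 (shut), set as the call begins (- or left out, the last holds). The fingers move at their own pace and stop on an object; the grip force is fixed at half the most. Time passes only in rows, so rows that do not move let the fingers close. It gives the time, the measured TCP pose, the force, the opening and the grip force at its end, in the units of the state.
- arm.read_state(): the state, without advancing time (a new reading comes with each control period).
- arm.grab_frame(name): name is "scene" or "top" or "wrist"; returns a dict with "color" (400x640x3 uint8, red, green, blue), "vfov" (degrees; the focal length in pixels is half the picture's height over the tangent of half this angle, whatever the lens; pixels are square), "cx", "cy" (the principal point, pixels), "R" (3x3) and "t" (3): a world point X has camera coordinates R X + t. Camera axes: x right, y down, z forward; pixel columns grow to the right and rows downward; lengths in m; the calibration is good to about 2 mm. A picture is of the moment at which its call begins. There is no depth.
- arm.close_job(): hands the job in; it is judged then, once.
The state is a dict: "time": time; "q": joint angles; "qd": joint speeds; "joint_efforts": joint torques, N m; "position": TCP position; "ee_rot": TCP orientation; "wrist_force": force on the tool from outside, world axes, zero at the start; "wrist_torque": the same for the moment, N m; "width": finger opening in m; "finger_force": force on a finger pad.
Only numpy, scipy, OpenCV 4.12 (cv2) and the standard library are available. Lean on these libraries where they do the work, as an engineer would, in place of code of your own. Each camera call takes 0.05 s, during which the arm holds its last target. There are 200 camera calls.

## Working session

There is one attempt and no reset: what is moved stays moved. The work goes in short steps, Python scripts to look and compute and a shell command to move; the robot and the scene stay as the last step left them, time stands still between calls to the robot, and variables do not carry over. Pictures are saved under pics/ and viewed, at most 10 in all, crops included, and the job is handed in when it is done.

```bash
mkdir -p pics
cat > h.py <<'E'
import numpy as np, cv2, json
from station import arm
def snap(n,f):
    d=arm.grab_frame(n); cv2.imwrite(f'pics/{f}.png',cv2.cvtColor(np.asarray(d['color'],np.uint8),cv2.COLOR_RGB2BGR))
    np.save(f'pics/{f}.npy',{k:d[k] for k in d if k!='color'},allow_pickle=True); return d
def ray(f,u,v):
    d=np.load(f'pics/{f}.npy',allow_pickle=True).item(); F=200/np.tan(np.radians(d['vfov'])/2)
    R=np.array(d['R']);t=np.array(d['t']); return -R.T@t, R.T@np.array([(u-d['cx'])/F,(v-d['cy'])/F,1])
def onz(f,u,v,z):
    c,r=ray(f,u,v); return c+r*(z-c[2])/r[2]
def proj(f,X):
    d=np.load(f'pics/{f}.npy',allow_pickle=True).item(); F=200/np.tan(np.radians(d['vfov'])/2)
    p=np.array(d['R'])@X+np.array(d['t']); return F*p[0]/p[2]+d['cx'],F*p[1]/p[2]+d['cy']
def tri(*o):
    A=np.zeros((3,3));b=np.zeros(3)
    for f,u,v in o:
        c,r=ray(f,u,v); r=r/np.linalg.norm(r); M=np.eye(3)-np.outer(r,r); A+=M;b+=M@c
    return np.linalg.solve(A,b)
E
python3 - <<'E'
from h import *
snap('top','top0');snap('scene','sc0')
s=arm.read_state();print(s['ee_rot'],s['position'],s['wrist_force'])
E
```

```text
[[ 9.28734762e-01  3.70744678e-01 -3.54102121e-04]
 [ 3.70744846e-01 -9.28734260e-01  9.66251902e-04]
 [ 2.93659781e-05 -1.02867327e-03 -9.99999470e-01]] [ 0.25017    -0.62674192  0.21798994] [ 0.74705587 -0.29903996  0.50646836]
```

View pics/top0.png

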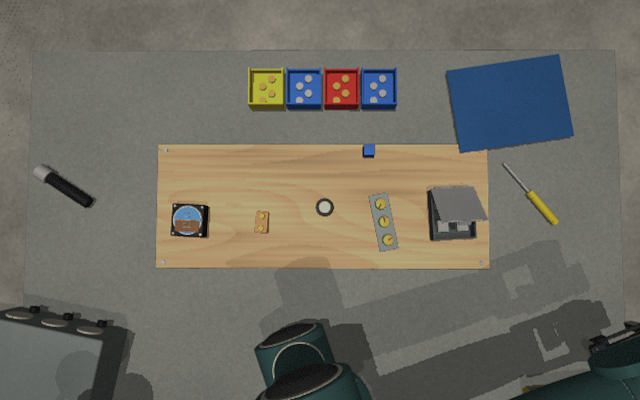

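View pics/sc0.png

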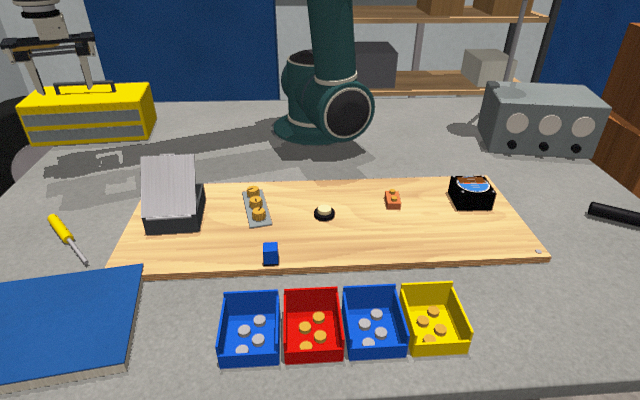

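The top view shows the gauge (189,221), lug (262,222), button (324,207), dimmers (384,221), and the well with its open lid (455,212). I'll enlarge the lid in both pictures.

Run:
```python
from h import *
a=cv2.resize(cv2.imread('pics/top0.png')[175:250,415:500],None,fx=6,fy=6,interpolation=2)[:450,:400]
a=cv2.resize(cv2.imread('pics/top0.png')[175:250,420:495],(400,400),interpolation=2)
b=cv2.resize(cv2.imread('pics/sc0.png')[145:240,130:225],(400,400),interpolation=2)
cv2.imwrite('pics/crop1.png',np.hstack([a,b]))
for n,u,v,z in [('gauge',189,221,.068),('lug',262,222,.04),('btn',324,207,.05),('dimA',380,204,.046),('dimB',388,240,.046),('pA',158,145,.018),('pB',488,145,.018),('pC',157,268,.018),('pD',490,268,.018)]: print(n,onz('top0',u,v,z).round(4))
print('btn sc',onz('sc0',324,209,.05),'gauge sc',onz('sc0',473,184,.068))
print(tri(('top0',324,207),('sc0',324,209)))
print(ray('top0',320,200)[0])
```

```text
gauge [0.4983 0.3397 0.068 ]
lug [0.497 0.156 0.04 ]
btn [ 0.536  -0.0055  0.05  ]
dimA [ 0.5444 -0.1508  0.046 ]
dimB [ 0.4512 -0.171   0.046 ]
pA [0.7032 0.4398 0.018 ]
pB [ 0.7043 -0.4423  0.018 ]
pC [0.3754 0.4349 0.018 ]
pD [ 0.3786 -0.4414  0.018 ]
btn sc [ 0.56063225 -0.00874216  0.05      ] gauge sc [0.50524727 0.34426775 0.068     ]
[ 0.53684914 -0.00619168  0.03369394]
[0.46301171 0.00219225 1.3725784 ]
```

View pics/crop1.png

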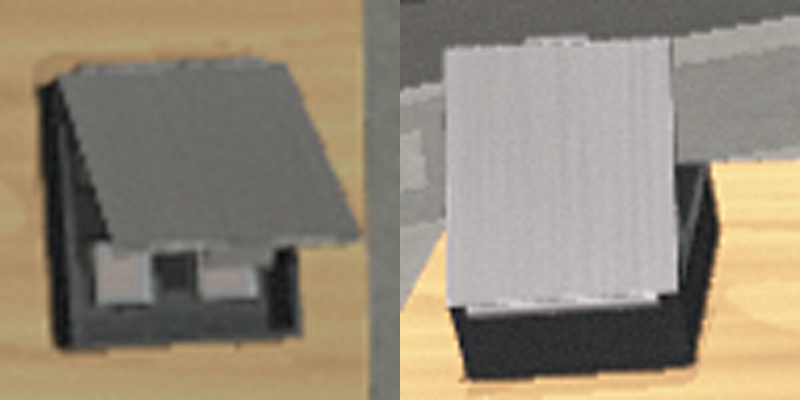

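Run:
```python
from h import *
P={'f-':tri(('top0',487.5,219.6),('sc0',141.2,156.4)),'f+':tri(('top0',441.6,220.9),('sc0',194.6,154.5)),
'h-':tri(('top0',474.8,186.6),('sc0',141.9,217.4)),'h+':tri(('top0',431.3,190),('sc0',195.8,214.6))}
for k in P: print(k,P[k].round(4))
h=(P['h-']+P['h+'])/2;f=(P['f-']+P['f+'])/2;d=f-h;print(h,f,d,np.linalg.norm(d),np.degrees(np.arctan2(d[2],np.hypot(*d[:2]))))
y=P['h+']-P['h-'];y2=P['f+']-P['f-'];print('yaw of hinge',np.degrees(np.arctan2(-y[0],y[1])),np.degrees(np.arctan2(-y2[0],y2[1])))
# well corners (shut rim)
for u,v in [(52,345),(300,338)]: print(onz('top0',420+u/5.333,175+v/5.333,.03))
```

```text
f- [ 0.501  -0.3909  0.1595]
f+ [ 0.4976 -0.2821  0.1591]
h- [ 0.5879 -0.3889  0.0641]
h+ [ 0.5797 -0.2803  0.0604]
[ 0.58383793 -0.33457866  0.06225033] [ 0.4992853  -0.33652033  0.15930714] [-0.08455264 -0.00194167  0.09705681] 0.12873593970175132 48.93123207547532
yaw of hinge 4.310878873084923 1.7975945905909758
[ 0.45224951 -0.28200729  0.03      ]
[ 0.45604244 -0.40317674  0.03      ]
```

The lid is open about 0.85 rad, with its hinge at (0.584, -0.335, 0.063). I'll close the fingers, turn square to the lid and go above the push point.

```bash
python3 -m creep '[0,0,0,0.17,0,0,0,0.17,40,-39,0,0,40,-39,0,0,40,-39,0,0,40,-39,0,0,40,-39,0,0,40,-39,0,0]' 1
python3 - <<'E'
from h import *
s=arm.read_state();R=np.array(s['ee_rot']);p=np.array(s['position']);print(s['time'],p,R[:,0],'need mm',(R.T@(np.array([.5255,-.336,.165])-p)*1000).round(1),s['wrist_force'])
E
```

```text
time: 1.1
position: [0.4817, -0.382, 0.2184]
ee_rot: [[0.999, 0.04, -0.0], [0.04, -0.999, 0.0], [-0.0, -0.0, -1.0]]
wrist_force: [-0.4, -1.0, 0.2]
width: 0.0176
finger_force: 0.0
1.1 [ 0.48168737 -0.38198763  0.21843924] [ 9.99211990e-01  3.96909523e-02 -1.66178244e-04] need mm [ 45.6 -44.2  53.4] [-0.36146945 -0.96866979  0.16206321]
```

```bash
python3 -m creep '[22,-22,0,0,22,-22,0,0,0,0,20,0,0,0,20,0,0,0,0,0]'
python3 - <<'E'
from h import *
s=arm.read_state();R=np.array(s['ee_rot']);p=np.array(s['position']);print(s['time'],p,'need mm',(R.T@(np.array([.5255,-.336,.165])-p)*1000).round(1),s['wrist_force'])
snap('wrist','w1');snap('scene','sc1')
cv2.imwrite('pics/v1.png',np.hstack([cv2.resize(cv2.imread('pics/w1.png'),(480,300)),cv2.resize(cv2.imread('pics/sc1.png')[110:260,90:250],(320,300))]))
E
```

```text
time: 1.72
position: [0.5216, -0.338, 0.1759]
ee_rot: [[0.999, 0.039, -0.003], [0.039, -0.999, 0.002], [-0.003, -0.002, -1.0]]
wrist_force: [-0.1, -0.4, 0.2]
width: 0.0009
finger_force: 0.0
1.725 [ 0.5215733  -0.33802902  0.17587313] need mm [ 4.  -1.9 10.9] [-0.09475963 -0.38104363  0.22072912]
```

View pics/v1.png

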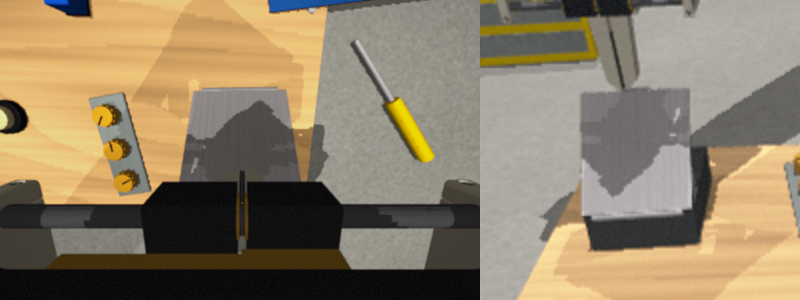

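Run:
```python
from h import *
for X in ([.5216,-.338,.1759],[.4993,-.3365,.1593],[.518,-.336,.145]):
    u,v=proj('sc1',np.array(X)); print(u,v,'crop',480+(u-90)*2,(v-110)*2)
```

```text
162.8424889200603 153.1343214941978 crop 625.6849778401206 86.26864298839558
167.7129272135395 155.40586332447373 crop 635.425854427079 90.81172664894746
167.2052396384132 165.5867129937556 crop 634.4104792768264 111.17342598751122
```

```bash
python3 -m creep '[2,-1,6,0,1,-1,6,0,0,0,5,0,0,0,5,0,0,0,4,0,0,0,4,0]'
```

```text
time: 2.58
position: [0.5259, -0.3357, 0.1484]
ee_rot: [[0.999, 0.04, 0.0], [0.04, -0.999, -0.0], [0.0, 0.0, -1.0]]
wrist_force: [0.1, 0.1, 0.2]
width: 0.0005
finger_force: 0.0
```

```bash
python3 -m creep '[0,0,3,0,0,0,3,0,-2,0,3,0,-2,0,3,0,-3,0,3,0,-3,0,3,0,-3,0,3,0,-3,0,3,0]'
```

```text
time: 3.58
position: [0.5097, -0.3363, 0.1244]
ee_rot: [[0.999, 0.04, 0.0], [0.04, -0.999, 0.0], [0.0, -0.0, -1.0]]
wrist_force: [1.6, 0.8, 0.6]
width: 0.0003
finger_force: 0.8
```

```bash
python3 -m creep '[-2,0,3,0,-2,0,3,0,-2,0,3,0,-1,0,3,0,-1,0,3,0,-1,0,3,0]'
python3 - <<'E'
from h import *
snap('scene','sc2');cv2.imwrite('pics/v2.png',cv2.resize(cv2.imread('pics/sc2.png')[120:260,90:250],None,fx=3.5,fy=3.5))
E
```

```text
time: 4.32
position: [0.5008, -0.3367, 0.1065]
ee_rot: [[0.999, 0.04, -0.0], [0.04, -0.999, -0.0], [-0.0, 0.0, -1.0]]
wrist_force: [-1.7, 0.8, 1.9]
width: 0.0006
finger_force: 0.8
```

View pics/v2.png

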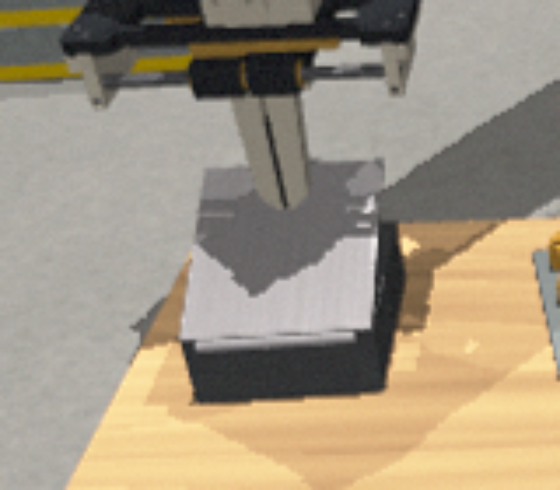

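The fingertip at crop (283,205) is on the lid face near its free edge, and the lid is coming down with it. I'll carry on more slowly.

```bash
python3 -m creep '[-2,0,3,0,-2,0,3,0,-2,0,3,0,-1,0,3,0,-1,0,3,0,-1,0,3,0,-1,0,3,0,-1,0,3,0]'; python3 -m creep '[0,0,2,0,0,0,2,0,0,0,2,0,0,0,1.5,0,0,0,1.5,0]'
```

```text
time: 5.38
position: [0.4898, -0.3371, 0.0825]
ee_rot: [[0.999, 0.04, -0.0], [0.04, -0.999, -0.0], [-0.0, 0.0, -1.0]]
wrist_force: [1.0, -0.3, 1.0]
width: 0.0003
finger_force: 0.7
time: 6.0
position: [0.4899, -0.3371, 0.0736]
ee_rot: [[0.999, 0.04, -0.0], [0.04, -0.999, -0.0], [-0.0, 0.0, -1.0]]
wrist_force: [-0.8, -0.7, 1.8]
width: 0.0006
finger_force: 0.7
```

```bash
python3 -m creep '[0,0,1,0,0,0,1,0,0,0,1,0,0,0,1,0]'; python3 -m creep '[0,0,1,0,0,0,1,0,0,0,0.5,0,0,0,0,0]'
```

```text
time: 6.5
position: [0.4899, -0.3371, 0.0696]
ee_rot: [[0.999, 0.04, 0.0], [0.04, -0.999, 0.0], [0.0, -0.0, -1.0]]
wrist_force: [-0.9, -0.2, 1.7]
width: 0.0006
finger_force: 0.7
time: 7.0
position: [0.4899, -0.3372, 0.0677]
ee_rot: [[0.999, 0.04, 0.0], [0.04, -0.999, -0.0], [0.0, 0.0, -1.0]]
wrist_force: [-3.2, 1.7, 6.6]
width: 0.0001
finger_force: 3.7
```

```bash
python3 -m creep '[0,0,0.6,0,0,0,0.6,0,0,0,0,0,0,0,0,0]'
```

```text
time: 7.5
position: [0.49, -0.3372, 0.0676]
ee_rot: [[0.999, 0.04, 0.0], [0.04, -0.999, -0.0], [0.0, 0.0, -1.0]]
wrist_force: [-8.9, 4.8, 18.3]
width: 0.0005
finger_force: 9.2
```

```bash
python3 -m creep '[0,0,-5,0,0,0,-15,0,0,0,-30,0,0,0,-40,0,0,0,-40,0,0,0,0,0]'; python3 -m creep '[-4,-45,0,0,-4,-45,0,0,-4,-45,0,0,-4,-45,0,0,-4,-45,0,0,-4,-45,0,0,-3,-45,0,0,0,-15,0,0]'; python3 -m creep '[0,0,0,0,0,0,0,0]';python3 - <<'E'
from h import *
snap('wrist','w3');snap('top','top3');snap('scene','sc3')
a=cv2.imread('pics/w3.png')
b=cv2.resize(cv2.imread('pics/sc3.png')[140:240,110:230],(360,300));c=cv2.resize(cv2.imread('pics/top3.png')[170:260,410:510],(333,300))
cv2.imwrite('pics/v3.png',np.hstack([b,c])); 
E
```

```text
time: 8.25
position: [0.4909, -0.3378, 0.2002]
ee_rot: [[0.999, 0.04, 0.005], [0.04, -0.999, -0.003], [0.004, 0.004, -1.0]]
wrist_force: [-0.0, 1.3, -0.5]
width: 0.0006
finger_force: 0.0
time: 9.25
position: [0.4493, -0.0066, 0.1957]
ee_rot: [[0.999, 0.042, -0.0], [0.042, -0.999, 0.0], [-0.0, -0.0, -1.0]]
wrist_force: [-0.5, 0.6, -0.7]
width: 0.0007
finger_force: 0.0
time: 9.5
position: [0.4499, -0.0093, 0.1957]
ee_rot: [[0.999, 0.039, -0.0], [0.039, -0.999, -0.0], [-0.0, 0.0, -1.0]]
wrist_force: [0.4, -0.5, -0.5]
width: 0.0005
finger_force: 0.0
```

View pics/v3.png

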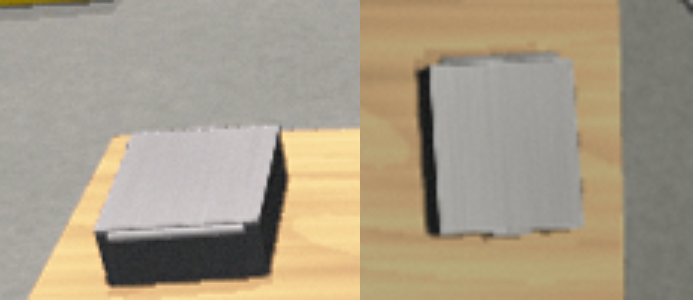

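View pics/w3.png

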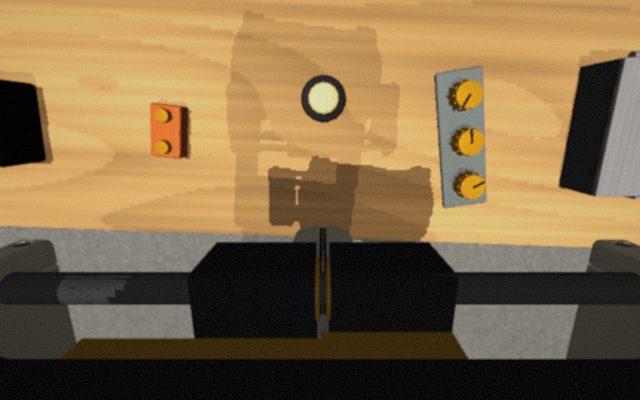

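The lid lies level over the well. The wrist view has the cream button at (323,98) and its housing at about (323,98), and the wrist camera should place it well together with the other views.

Run:
```python
from h import *
def cen(f,lo,hi,roi):
    im=cv2.imread(f'pics/{f}.png');x0,x1,y0,y1=roi;h=cv2.cvtColor(im,cv2.COLOR_BGR2HSV)[y0:y1,x0:x1]
    m=cv2.inRange(h,lo,hi);n,l,s,c=cv2.connectedComponentsWithStats(m);k=1+np.argmax(s[1:,4]);return c[k]+[x0,y0],s[k]
print(cen('w3',(0,0,150),(179,110,255),(305,342,80,117)))
w=cen('w3',(0,0,150),(179,110,255),(305,342,80,117))[0]
t=cen('top0',(0,0,130),(179,90,255),(317,332,200,215))[0];print(t)
s=cen('sc0',(0,0,130),(179,110,255),(314,335,202,216))[0];print(s)
print(tri(('w3',*w),('top0',*t)),tri(('w3',*w),('top0',*t),('sc0',*s)))
for z in(.03,.04,.05):print(z,onz('w3',*w,z),onz('top0',*t,z),onz('sc0',*s,z))
st=arm.read_state();R=np.array(st['ee_rot']);print((R.T@(np.append(onz('w3',*w,.045)[:2],.08)-st['position'])*1000))
```

```text
(array([322.94605809,  97.26556017]), array([  4,   2,  29,  32, 723], dtype=int32))
[324.12962963 206.66666667]
[324.14832536 206.89952153]
[ 0.52959752 -0.00564076  0.18610575] [ 0.53887807 -0.00617391  0.04082274]
0.03 [ 0.54118753 -0.00593503  0.03      ] [ 0.5379818  -0.00593785  0.03      ] [ 0.52289968 -0.00538729  0.03      ]
0.04 [ 0.54046642 -0.0059577   0.04      ] [ 0.5374234  -0.00587729  0.04      ] [ 0.53767396 -0.00659289  0.04      ]
0.05 [ 0.53974531 -0.00598036  0.05      ] [ 0.536865   -0.00581674  0.05      ] [ 0.55244823 -0.00779848  0.05      ]
[9.03164149e+01 7.61777763e-02 1.15796385e+02]
```

```bash
python3 -m creep '[30,0,0,0,30,0,30,0,29,0,30,0,0,0,30,0,0,0,25,0,0,0,12,0,0,0,4,0,0,0,0,0]'; python3 -m creep '[0,0,3,0,0,0,3,0,0,0,3,0,0,0,3,0,0,0,3,0,0,0,2,0]'
```

```text
time: 10.65
position: [0.539, -0.0051, 0.0657]
ee_rot: [[0.999, 0.04, 0.001], [0.04, -0.999, -0.0], [0.001, 0.0, -1.0]]
wrist_force: [0.9, 0.5, 0.0]
width: 0.0001
finger_force: 0.0
time: 11.4
position: [0.5387, -0.0049, 0.0477]
ee_rot: [[0.999, 0.04, -0.0], [0.04, -0.999, -0.0], [-0.0, 0.0, -1.0]]
wrist_force: [0.5, 0.2, 0.3]
width: 0.0004
finger_force: 0.0
```

```bash
python3 -m creep '[0,0,1.5,0,0,0,1.5,0,0,0,1.5,0,0,0,1.5,0]'; python3 -m creep '[0,0,1,0,0,0,1,0,0,0,1,0,0,0,0,0]'
```

```text
time: 11.9
position: [0.5388, -0.0049, 0.0419]
ee_rot: [[0.999, 0.04, 0.0], [0.04, -0.999, 0.0], [0.0, -0.0, -1.0]]
wrist_force: [0.1, -0.8, -0.1]
width: 0.0003
finger_force: 0.0
time: 12.4
position: [0.5387, -0.0049, 0.039]
ee_rot: [[0.999, 0.04, 0.0], [0.04, -0.999, 0.0], [0.0, -0.0, -1.0]]
wrist_force: [-0.4, 0.5, 1.4]
width: 0.0003
finger_force: 1.0
```

```bash
python3 -m creep '[0,0,1,0,0,0,1,0,0,0,1,0,0,0,0,0]'; python3 -m creep '[0,0,1,0,0,0,1,0,0,0,0.5,0,0,0,0,0]'
```

```text
time: 12.9
position: [0.5388, -0.0049, 0.036]
ee_rot: [[0.999, 0.04, 0.0], [0.04, -0.999, 0.0], [0.0, -0.0, -1.0]]
wrist_force: [-1.3, 0.2, 3.8]
width: 0.0003
finger_force: 1.9
time: 13.4
position: [0.5388, -0.0049, 0.0341]
ee_rot: [[0.999, 0.04, 0.0], [0.04, -0.999, 0.0], [0.0, 0.0, -1.0]]
wrist_force: [-5.3, -1.0, 12.4]
width: 0.0006
finger_force: 6.2
```

The force has jumped past the 5 N spring force, so the button is on its stop. I'll confirm with a small extra push, then release.

```bash
python3 -m creep '[0,0,0.5,0,0,0,0,0,0,0,0,0]'; python3 -m creep '[0,0,-3,0,0,0,-4,0,0,0,-5,0,0,0,-8,0,0,0,-40,0,0,0,-50,0,0,0,-50,0,0,0,0,0]'
python3 - <<'E'
from h import *
# gauge: top-view glass centre candidates
for f,u,v in(('top0',189,221),('sc0',473,184)):print(onz(f,u,v,.068))
E
```

```text
time: 13.78
position: [0.5389, -0.0049, 0.034]
ee_rot: [[0.999, 0.04, 0.0], [0.04, -0.999, -0.0], [0.0, 0.0, -1.0]]
wrist_force: [-9.1, 0.6, 17.2]
width: 0.0002
finger_force: 8.6
time: 14.78
position: [0.54, -0.005, 0.1975]
ee_rot: [[0.999, 0.04, 0.006], [0.04, -0.999, -0.0], [0.006, 0.001, -1.0]]
wrist_force: [-0.5, -0.6, -0.5]
width: 0.0002
finger_force: 0.0
[0.49831362 0.33965964 0.068     ]
[0.50524727 0.34426775 0.068     ]
```

```bash
python3 -m creep '[-16,-44,0,0,-16,-44,0,0,-16,-44,0,0,-16,-44,0,0,-16,-44,0,0,-15,-44,0,0,-15,-44,0,0,-15,-42,0,0]'; python3 -m creep '[0,0,0,0,0,0,0,0]';python3 - <<'E'
from h import *
snap('wrist','w4');snap('top','top4')
E
```

```text
time: 15.78
position: [0.3988, 0.341, 0.1921]
ee_rot: [[0.999, 0.04, -0.001], [0.04, -0.999, -0.001], [-0.001, 0.001, -1.0]]
wrist_force: [1.1, -0.6, 1.1]
width: 0.0005
finger_force: 0.0
time: 16.02
position: [0.3998, 0.3394, 0.1923]
ee_rot: [[0.999, 0.04, -0.001], [0.04, -0.999, -0.001], [-0.001, 0.001, -1.0]]
wrist_force: [-0.2, -0.2, 0.5]
width: 0.0004
finger_force: 0.0
```

View pics/w4.png

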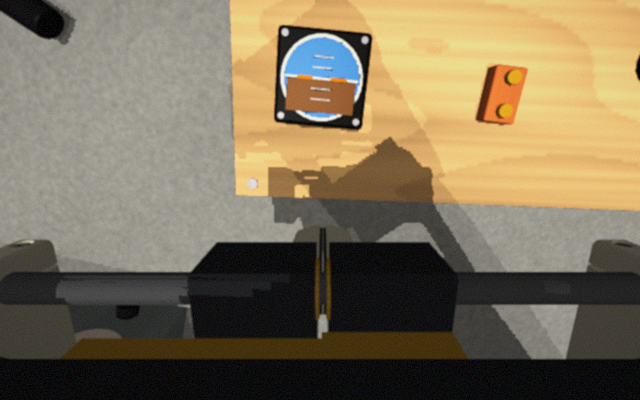

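The gauge glass is centred at about (321.5,77) in the wrist view.

Run:
```python
from h import *
print(tri(('w4',321.5,77),('top0',189,221),('sc0',473,184)))
w=onz('w4',321.5,77,.068);t=onz('top0',189,221,.068);s=onz('sc0',473,184,.068);print(w,t,s)
im=cv2.imread('pics/sc0.png');st=arm.read_state();R=np.array(st['ee_rot'])
g=(w+t)/2;g[2]=.098;print(g,R.T@(g-st['position'])*1000)
```

```text
[0.50229189 0.34352877 0.0661099 ]
[0.50533393 0.34475793 0.068     ] [0.49831362 0.33965964 0.068     ] [0.50524727 0.34426775 0.068     ]
[0.50182377 0.34220879 0.098     ] [101.68802559   0.69419332  94.64333248]
```

```bash
python3 -m creep '[35,0,0,0,35,0,0,0,33,0,0,0,0,0,30,0,0,0,30,0,0,0,20,0,0,0,10,0,0,0,4,0]'; python3 -m creep '[0,0,0,0,0,0,0,0]'
python3 - <<'E'
from h import *
print(arm.read_state()['position']); snap('top','top5');snap('scene','sc5')
b=cv2.resize(cv2.imread('pics/sc5.png')[110:230,410:530],(400,400));c=cv2.resize(cv2.imread('pics/sc5.png')[170:250,280:360],(400,400))
cv2.imwrite('pics/v5.png',np.hstack([b,c]))
E
```

```text
time: 17.12
position: [0.503, 0.3438, 0.0991]
ee_rot: [[0.999, 0.04, 0.0], [0.04, -0.999, 0.0], [0.0, -0.0, -1.0]]
wrist_force: [-0.3, 0.4, -0.2]
width: 0.0002
finger_force: 0.0
time: 17.38
position: [0.5031, 0.3441, 0.0998]
ee_rot: [[0.999, 0.04, 0.001], [0.04, -0.999, 0.001], [0.001, -0.001, -1.0]]
wrist_force: [-0.1, 0.1, 0.5]
width: 0.0002
finger_force: 0.0
[0.50306981 0.34414609 0.09983219]
```

View pics/v5.png

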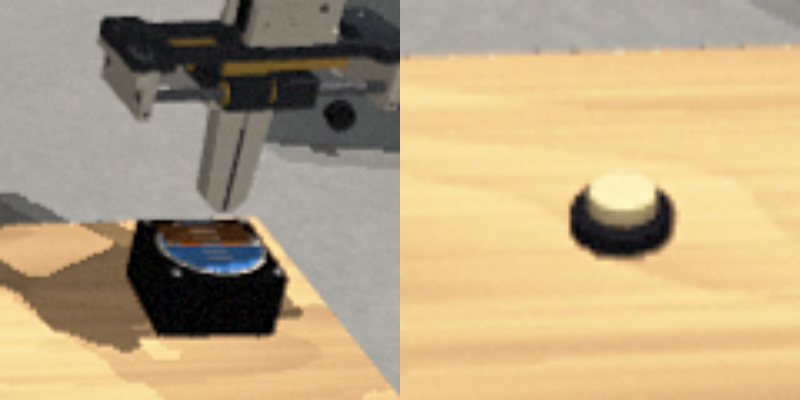

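The closed fingertips are over the gauge centre, clear of the glass, and the button is back out. I'll trim the height and hold.

```bash
python3 -m creep '[0,0,2,0,0,0,0,0,0,0,0,0,0,0,0,0,0,0,0,0,0,0,0,0,0,0,0,0,0,0,0,0]' >/dev/null; for i in 1 2 3; do python3 -m creep '[0,0,0,0,0,0,0,0,0,0,0,0,0,0,0,0,0,0,0,0,0,0,0,0,0,0,0,0,0,0,0,0]' | head -2; done; python3 -c "
from station import arm
print(arm.close_job())"
```

```text
time: 19.48
position: [0.5029, 0.3439, 0.097]
time: 20.48
position: [0.5028, 0.3439, 0.097]
time: 21.48
position: [0.5028, 0.3439, 0.0969]
the job is handed in; nothing more can be done
None
```

I eased the lid shut, then pressed the button in and let it spring back; the arm finished pointing about 3 cm above the middle of the gauge for over three seconds, and the job was handed in at about 21.5 s.

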